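# Lay out chair spindles by length

## Robot

A 6-joint arm with a two-finger parallel gripper is mounted at the origin on the work surface. World frame = base frame: x ahead of the robot, y to its left, z up, the work surface at z = 0. Lengths are in m, angles in degrees, forces in N, time in s.
With the tool pointing down it reaches from about 0.275 to 0.75 m from the base axis. Payload 10.2 kg.
Tool frame: the origin (TCP) lies between the finger pads; the fingertips stand 17 mm ahead of it and the grasp point (between the pads) lies 2 mm behind it (robot.tcp_to_tips is the distance from the TCP to the fingertips, in m); x points along the fingers, y is the direction in which the jaws open and shut, and the axes are right-handed (so a half turn about x gives the same grasp; the last joint's range is limited). The gripper opens to 88 mm and grips with 3 to 60 N. Pads are 18 mm wide; open, the fingers measure 123 mm over their backs; the gripper's body (75 mm by 187 mm) begins 45 mm behind the grasp point.
Start: joints at [-12.8, 17.928, 85.812, -0, 76.261, -12.8], TCP at [0.525, -0, 0.256] pointing down, gripper open.
Joint ranges: [-168.41, 168.41], [-55.51, 124.54], [10.69, 146.95], [-70.63, 250.63], [1, 178], [-165.06, 165.06]. Speed limits (degrees/s): [136.94, 136.94, 172.46, 180, 180, 180].

## Interface

Orientations are given as [roll, pitch, yaw] about the fixed x, y, z axes, in that order (R = Rz(yaw) Ry(pitch) Rx(roll)).
In Python, from plant import robot gives the robot as it stands.
- The arm moves only by the tool drive_tool, never from a script. Its argument "targets" is a list of rows, each an object with "offset": the shift along the tool's x, y, z in m, a list of three; "spin": the turn about the tool's x in degrees. In form: [{"offset": [x, y, z], "spin": spin}, ...]. A call has 1 to 5 rows; each row is the pose to reach, as a shift and turn from the pose commanded when the call began, along the tool's axes at that moment; what a row does not reach only later rows make up. A row lasts 1/10 s, in which the tool goes at most 50 mm and 8.59 degrees, less where a joint would pass 70% of its speed; a pose out of reach is approached as far as the arm can. A call with a gripper value outside its range is refused whole. "grip" is the opening, from -1 (shut) to 1 (fully open), so that 0 is half open, set as the call begins (left out, the last holds). The fingers move at their own pace and stop on an object; "squeeze" is the grip in N (left out, the last holds). Time passes only in rows, so rows that repeat a pose let the fingers close. It gives the time, the measured TCP pose, the force and the opening at its end, in the units of the state.
- robot.get_obs(): the state, without advancing time (a new reading comes with each control period).
- robot.grab_frame(name): name is "scene" or "side" or "wrist"; returns (picture, depth): 400x640x3 uint8, red, green, blue; 400x640 float32, m along the optical axis (not along the pixel's ray), 0 where there is no reading.
- robot.calibration(name): a dict with "fx", "fy", "cx", "cy" (pixels), "position" and "rotation" of the camera in the world; the wrist camera has in their place "hand_eye" (4x4, takes a point from camera to tool coordinates, whose origin is the TCP and whose axes are the tool frame's). Camera axes: x right, y down, z forward; pixel columns grow to the right and rows downward; lengths in m; the calibration is good to about 2 mm. A picture is of the moment at which its call begins: read the wrist's pose just before it. calibration takes no time and is no camera call.
- robot.sign_off(): hands the job in, once; it reports no verdict.
Trained networks look in the newest picture that a camera, given by its name, has taken for a name from the list of things; names that differ only in an ending like _2 or _b are one class to them, and where a whole thing is asked for, a point or a joint stands for the part that bears it (a point fixed in the world has none). Each returns a list of dicts, best first, with "score" (0 to 1); they miss things now and then, are a little off and sometimes report something else, mostly with a low value. They report only what shows in the picture. A call takes as long as a camera call. They do not tell look-alikes from the thing itself.
- robot.find_in(camera, thing): "box" ([left, top, width, height] in pixels, round what is visible of it).
- robot.trace(camera, thing): "pixels" (400x640 bool, what is visible of it) and "box" ([left, top, width, height] in pixels, round what is visible of it).
The state is a dict: "time_s": time; "joints": joint angles; "qd": joint speeds; "joint_efforts": joint torques, N m; "eef_pos": TCP position; "tool_rot": TCP orientation; "ft_force": force on the tool from outside, world axes, zero at the start; "wrist_torque": the same for the moment, N m; "grip_width": finger opening in m.
Only numpy, scipy, OpenCV 4.12 (cv2) and the standard library are available. Lean on these libraries where they do the work, as an engineer would, in place of code of your own. Each camera call takes 0.05 s, during which the arm holds its last target. There are 200 camera calls.

## Task

Lay the four turned spindles out for glue-up on the marked layout board, one to each cross mark and in order of length, with the longest on the mark next to the end block that has the dowel post. Each spindle should lie flat, along the long stroke of its mark and with its middle on the cross. Do not knock over the glue bottle.

Things in the scene. Friction and masses are not known exactly. Their poses are not given: they have to be found in the camera images.
- spindle80: Loose beech chair spindle, 80 mm long, the shortest of four, lying on the grey felt mat (320 x 300 x 3 mm). Its middle 40 mm is a square block 20 x 20 mm; round arms under 19 mm across at both ends. Origin: its very centre, 10 mm above what it lies on; x along its length, y and z across. About 20 g, give or take a third. Take it from above across the block.
- spindle110: Loose beech chair spindle, 110 mm long, the second shortest of four, lying on the grey felt mat (320 x 300 x 3 mm). Its middle 40 mm is a square block 20 x 20 mm; round arms under 19 mm across at both ends. Origin: its very centre, 10 mm above what it lies on; x along its length, y and z across. About 28 g, give or take a third. Take it from above across the block.
- spindle140: Loose beech chair spindle, 140 mm long, the second longest of four, lying on the grey felt mat (320 x 300 x 3 mm). Its middle 40 mm is a square block 20 x 20 mm; round arms under 19 mm across at both ends. Origin: its very centre, 10 mm above what it lies on; x along its length, y and z across. About 35 g, give or take a third. Take it from above across the block.
- spindle170: Loose beech chair spindle, 170 mm long, the longest of four, lying on the grey felt mat (320 x 300 x 3 mm). Its middle 40 mm is a square block 20 x 20 mm; round arms under 19 mm across at both ends. Origin: its very centre, 10 mm above what it lies on; x along its length, y and z across. About 42 g, give or take a third. Take it from above across the block.
- mark1: Dark inlaid cross in the top of the pale layout board (210 x 300 x 12 mm, fixed to the bench left or right of the robot, a little turned): long stroke 196 mm, short stroke 40 mm. Origin: its centre at the board's top, 12 mm above the bench; x along the long stroke, y along the short one and the row, z up. At one end of the row. The four are alike, 75 mm apart.
- mark2: Dark inlaid cross in the top of the pale layout board (210 x 300 x 12 mm, fixed to the bench left or right of the robot, a little turned): long stroke 196 mm, short stroke 40 mm. Origin: its centre at the board's top, 12 mm above the bench; x along the long stroke, y along the short one and the row, z up. Second in the row, next to mark1. The four are alike, 75 mm apart.
- mark3: Dark inlaid cross in the top of the pale layout board (210 x 300 x 12 mm, fixed to the bench left or right of the robot, a little turned): long stroke 196 mm, short stroke 40 mm. Origin: its centre at the board's top, 12 mm above the bench; x along the long stroke, y along the short one and the row, z up. Third in the row, next to mark4. The four are alike, 75 mm apart.
- mark4: Dark inlaid cross in the top of the pale layout board (210 x 300 x 12 mm, fixed to the bench left or right of the robot, a little turned): long stroke 196 mm, short stroke 40 mm. Origin: its centre at the board's top, 12 mm above the bench; x along the long stroke, y along the short one and the row, z up. At the other end of the row. The four are alike, 75 mm apart.
- post_block: Fixed wooden block, 60 x 44 x 20 mm, with an upright pale 16 mm dowel post on it (60 mm high in all), on the bench just off one end of the row of marks, in line with it, 72 mm beyond the last mark. Off the other end stands a like block without a post. Which end has the post changes. Origin: centre of its underside, z up.
- glue_bottle: Bystander: white plastic glue bottle with a blue cap, 54 mm across and 130 mm high, standing loose on the bench beyond the board and mat, about midway. Origin: centre of its underside, z up. To be left standing.
There are look-alikes about, which are no part of the job. Leave any red look-alike of the spindle140 alone.

How it is judged:
By the outcome, as a careful person would: the job done as asked, in the order asked, and still so for the second after the job is handed in, with the robot touching nothing.
It also fails if it takes over 96 s, if anything falls off the work surface, if the arm or the gripper's body presses on something with over 40 N, if the wrist force passes 120 N, or if a joint passes its speed limit or range.

## Working session

There is one attempt and no reset: what is moved stays moved. The work goes in short steps, Python scripts to look and compute and a tool call to move; the robot and the scene stay as the last step left them, time stands still between calls to the robot, and variables do not carry over. Pictures are saved under pics/ and viewed, about 12 in all and at most 16, crops included, and the job is handed in when it is done.

Besides the shell and the picture viewer there is one more tool, called by a JSON object that holds its "api" and its "payload", one argument or row to a line. drive_tool: Moves the arm, as the interface text tells. Its arguments: {"type":"object","properties":{"targets":{"type":"array"},"grip":{"type":"number"},"squeeze":{"type":"number"}},"required":["targets"]}

```bash
ls; mkdir -p pics
python3 - <<'E'
from plant import robot
import cv2,numpy as np
o=robot.get_obs();print(o)
for n in("scene","side"):
    im,d=robot.grab_frame(n);cv2.imwrite(f"pics/{n}0.png",im[...,::-1]);np.save(f"{n}_d0.npy",d)
    print(n,robot.calibration(n))
    for t in("spindle80","spindle110","spindle140","spindle170","mark1","post_block","glue_bottle"):
        print(t,[(np.round(x["box"]).tolist(),round(x["score"],2)) for x in robot.find_in(n,t)])
print(robot.calibration("wrist"))
E
```

```text
pics
{'time_s': 0.0, 'joints': array([-1.27994403e+01,  1.79571227e+01,  8.58550454e+01,  4.35448353e-04,
        7.62594084e+01, -1.27998043e+01]), 'qd': array([ 0.08135782, -0.02557212, -0.00101524, -0.05864304, -0.02121767,
        0.0057654 ]), 'joint_efforts': array([-1.80187753e-04, -4.02218950e+01, -2.52264959e+01,  6.94810320e-02,
        3.53677373e-02, -8.52248218e-05]), 'eef_pos': array([5.24771465e-01, 4.55038566e-05, 2.55174976e-01]), 'tool_rot': array([-103.13829054,   89.92842233,  166.86196973]), 'ft_force': array([-0.50918883,  0.64278645, -0.70056462]), 'wrist_torque': array([0.00876196, 0.04150242, 0.00819591]), 'grip_width': 0.08798923589702662}
scene {'fx': 479.2121670083125, 'fy': 479.2121670083125, 'cx': 311.3373101520875, 'cy': 209.82785795606878, 'position': array([1.55613098, 0.48328063, 1.1439986 ]), 'rotation': array([-134.34385693,    1.15606862,  111.85883029])}
spindle80 [([339.0, 221.0, 17.0, 22.0], 0.74), ([424.0, 284.0, 35.0, 32.0], 0.74), ([384.0, 226.0, 25.0, 27.0], 0.67), ([388.0, 172.0, 12.0, 22.0], 0.65), ([428.0, 236.0, 36.0, 30.0], 0.54)]
spin
[... 2035 characters left out ...]
([259.0, 262.0, 67.0, 13.0], 0.6), ([283.0, 226.0, 26.0, 13.0], 0.57)]
mark1 [([320.0, 196.0, 34.0, 4.0], 0.65), ([338.0, 186.0, 2.0, 0.0], 0.42)]
post_block [([334.0, 148.0, 20.0, 17.0], 0.68)]
glue_bottle [([238.0, 161.0, 16.0, 43.0], 0.97)]
{'fx': 307.5758670978627, 'fy': 307.5758670978627, 'cx': 317.77060164283694, 'cy': 194.87989839943538, 'hand_eye': array([[-8.20909079e-04, -2.81611198e-01,  9.59528248e-01,
        -1.29383321e-01],
       [ 9.99999338e-01,  5.42531118e-04,  1.01476051e-03,
        -9.43020136e-04],
       [-8.06341856e-04,  9.59528446e-01,  2.81610567e-01,
        -7.20732922e-02],
       [ 0.00000000e+00,  0.00000000e+00,  0.00000000e+00,
         1.00000000e+00]])}
```

Run:
```python
import cv2
a=cv2.imread("pics/scene0.png");b=cv2.imread("pics/side0.png")
cv2.imwrite("pics/scene0c.png",cv2.resize(a[150:350,160:480],None,fx=2.5,fy=2.5,interpolation=cv2.INTER_CUBIC))
cv2.imwrite("pics/side0c.png",cv2.resize(b[130:390,110:470],None,fx=2.2,fy=2.2,interpolation=cv2.INTER_CUBIC))
```

```text
(no output)
```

View pics/scene0c.png

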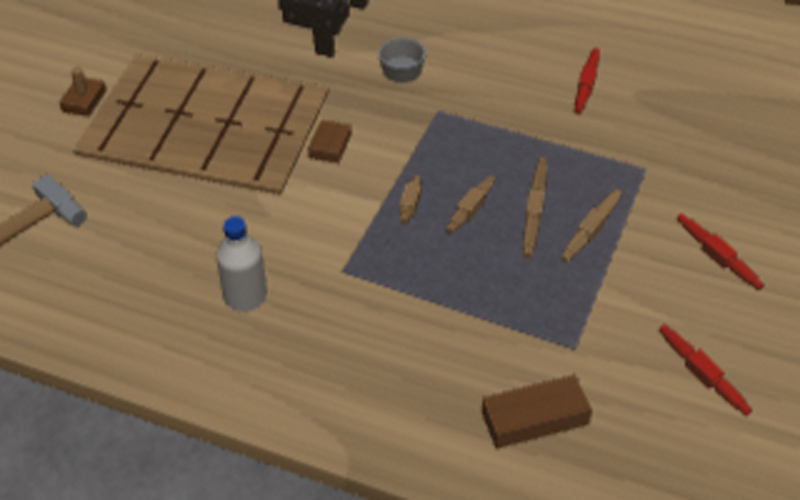

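View pics/side0c.png

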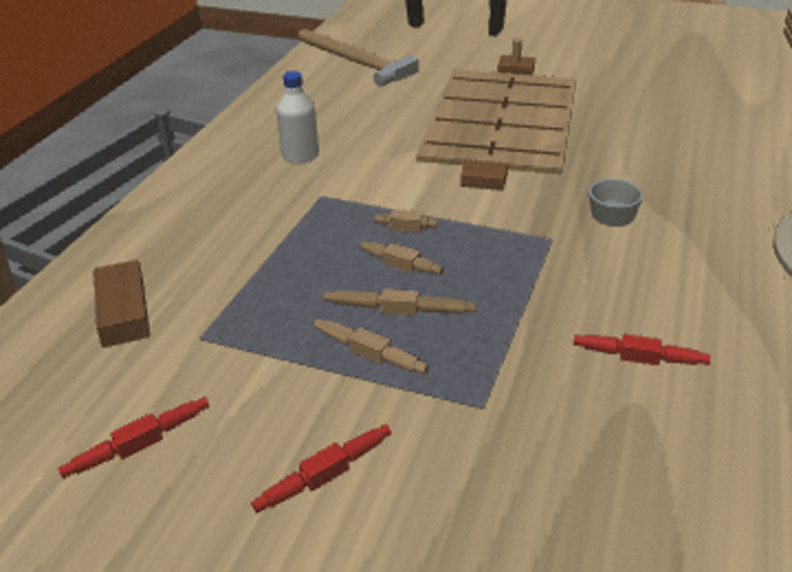

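Scene crop: the board is at left, with the post at its left end (full px ~193,187). The four beech spindles on the mat, in full px, are at about (324,230), (348,231), (374,232) and (397,240). The red ones at (395,182), (448,251) and (442,298) are look-alikes to leave alone. The post is at the board's far end from the mat. Next I'll work out metric positions from both cameras.

```bash
cat > h.py <<'E'
import numpy as np,cv2
from scipy.spatial.transform import Rotation as Ro
from plant import robot
def cam(n):
    c=robot.calibration(n);K=np.array([[c["fx"],0,c["cx"]],[0,c["fy"],c["cy"]],[0,0,1]])
    if "hand_eye" in c:
        o=robot.get_obs();R=Ro.from_euler("xyz",o["tool_rot"],degrees=True).as_matrix();H=c["hand_eye"]
        return K,R@H[:3,:3],R@H[:3,3]+o["eef_pos"]
    return K,Ro.from_euler("xyz",c["rotation"],degrees=True).as_matrix(),np.array(c["position"])
def proj(C,uv,z):
    K,R,p=C;uv=np.atleast_2d(uv).astype(float)
    r=np.c_[uv,np.ones(len(uv))]@np.linalg.inv(K).T@R.T
    return (p+r*((z-p[2])/r[:,2])[:,None])[:,:2]
def line(P):
    (w,h)=(0,0);c=P.mean(0);e,V=np.linalg.eigh(np.cov((P-c).T));a=V[:,1]
    t=(P-c)@a; s=(P-c)@V[:,0]
    mid=c+a*(t.max()+t.min())/2
    return mid,np.degrees(np.arctan2(a[1],a[0]))%180,np.ptp(t),np.ptp(s)
def spindles(n,z=.013):
    C=cam(n);im,d=robot.grab_frame(n);out=[]
    for m in robot.trace(n,"spindle140"):
        P=m["pixels"];col=im[P].mean(0);v,u=np.nonzero(P)
        if len(v)<20 or col[0]>2*col[1]:continue
        mid,a,L,W=line(proj(C,np.c_[u,v],z));out.append((mid.round(4).tolist(),round(a,1),round(L,3),round(W,3),round(m["score"],2),np.round(m["box"]).tolist()))
    return im,out
E
python3 - <<'E'
from h import *
for n in("scene","side"):
    im,o=spindles(n)
    for x in o:print(n,x)
C=cam("scene")
for nm,uv,z in[("postblk",(192,190),.02),("board corners",(160+135/2.5,150+57/2.5),.012),("",(160+328/2.5,150+88/2.5),.012),("",(160+281/2.5,150+191/2.5),.012),("",(160+77/2.5,150+153/2.5),.012),("bottle",(257,272),0)]+[("m",(160+a/2.5,150+b/2.5),.012) for a,b in((129,104),(179,112),(228,121),(280,130))]: print(nm,proj(C,uv,z).round(3))
E
```

```text
scene ([0.5139, 0.2555], np.float64(9.6), np.float64(0.157), np.float64(0.021), 0.75, [369.0, 215.0, 12.0, 34.0])
scene ([0.5582, 0.1014], np.float64(10.2), np.float64(0.083), np.float64(0.023), 0.65, [319.0, 220.0, 7.0, 18.0])
scene ([0.5368, 0.1773], np.float64(170.6), np.float64(0.109), np.float64(0.032), 0.47, [341.0, 218.0, 17.0, 21.0])
scene ([0.5178, 0.3326], np.float64(165.9), np.float64(0.143), np.float64(0.025), 0.45, [385.0, 226.0, 24.0, 28.0])
side ([0.521, 0.3289], np.float64(164.9), np.float64(0.144), np.float64(0.034), 0.97, [252.0, 275.0, 55.0, 26.0])
side ([0.5385, 0.1751], np.float64(167.0), np.float64(0.106), np.float64(0.034), 0.72, [277.0, 248.0, 30.0, 8.0])
side ([0.5165, 0.2529], np.float64(9.9), np.float64(0.171), np.float64(0.046), 0.63, [256.0, 261.0, 71.0, 12.0])
side ([0.5598, 0.0983], np.float64(0.8), np.float64(0.079), np.float64(0.048), 0.61, [281.0, 227.0, 28.0, 9.0])
postblk [[ 0.553 -0.398]]
board corners [[ 0.435 -0.379]]
 [[ 0.398 -0.083]]
 [[ 0.606 -0.06 ]]
 [[ 0.64 -0.35]]
bottle [[ 0.786 -0.028]]
m [[ 0.528 -0.334]]
m [[ 0.518 -0.259]]
m [[ 0.511 -0.186]]
m [[ 0.502 -0.11 ]]
```

```bash
cat >> h.py <<'E'
def st():
    o=robot.get_obs();R=Ro.from_euler("xyz",o["tool_rot"],degrees=True).as_matrix();return o,R
def plan(x,y,z,ya):
    """offset in tool axes to reach world xyz, jaw axis along angle ya (mod 180)"""
    o,R=st();off=R.T@(np.array([x,y,z])-o["eef_pos"])
    cur=np.degrees(np.arctan2(R[1,1],R[0,1]));d=(ya-cur+90)%180-90
    # tool x points down: world yaw +d is spin -d
    print("t %.2f pos %s jaw %.1f offset %s spin %.1f (alt %.1f) j6 %.0f w %.3f"%(o["time_s"],o["eef_pos"].round(4),cur,off.round(4),-d,-d-180*np.sign(-d),o["joints"][5],o["grip_width"]))
E
python3 - <<'E'
from h import *
o,R=st();print(R.round(3))
plan(.48,.2,.35,90)
E
```

```text
[[ 0.  1.  0.]
 [-0.  0. -1.]
 [-1.  0.  0.]]
t 1.00 pos [ 0.525  -0.      0.2557] jaw 0.0 offset [-0.0943 -0.045  -0.2   ] spin -90.0 (alt 90.0) j6 -13 w 0.088
```

Run:
```python
from h import *
im,o=spindles("wrist")
for x in o:print(x)
cv2.imwrite("pics/w0.png",im[...,::-1])
C=cam("wrist")
for m in robot.trace("wrist","mark1"):
    v,u=np.nonzero(m["pixels"])
    if len(v)>20:print(m["box"],m["score"],line(proj(C,np.c_[u,v],.012)))
```

```text
([0.5456, 0.1717], np.float64(174.7), np.float64(0.098), np.float64(0.02), 0.83, [289.0, 0.0, 95.0, 20.0])
([0.5601, 0.1004], np.float64(8.9), np.float64(0.08), np.float64(0.02), 0.72, [310.0, 66.0, 75.0, 22.0])
[235.4, 235.7, 139.1, 29.3] 0.87 (array([ 0.50539406, -0.11411205]), np.float64(6.264979703397785), np.float64(0.1884700363189956), np.float64(0.03875807355182627))
[249.2, 331.1, 130.6, 21.1] 0.58 (array([ 0.51855099, -0.26336317]), np.float64(6.0356662861348696), np.float64(0.19244709409098695), np.float64(0.03962321404731858))
```

View pics/w0.png

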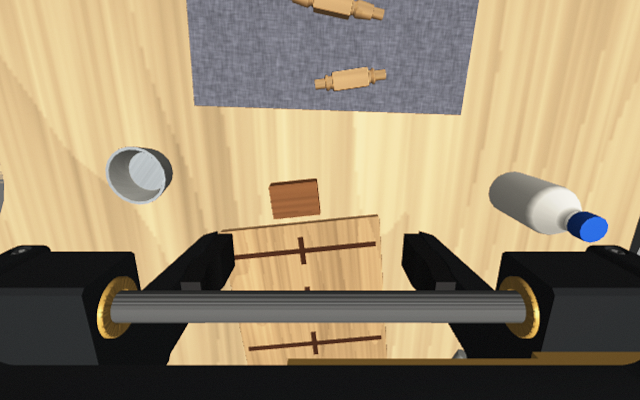

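{"api": "drive_tool", "payload": {
  "targets": [
    {"offset": [0,-0.01,-0.05],"spin": 0},
    {"offset": [0,-0.01,-0.1],"spin": 0},
    {"offset": [0,-0.01,-0.15],"spin": 0},
    {"offset": [0,-0.01,-0.2],"spin": 0},
    {"offset": [0,-0.01,-0.25],"spin": 0}
  ]
}}

```text
time_s: 1.65
eef_pos: [0.5146, 0.2511, 0.2559]
tool_rot: [100.8, 90.0, 10.8]
ft_force: [0.7, -1.3, -0.3]
grip_width: 0.0882
```

{"api": "drive_tool", "payload": {
  "targets": [
    {"offset": [0,0,0],"spin": 0},
    {"offset": [0,0,0],"spin": 0},
    {"offset": [0,0,0],"spin": 0},
    {"offset": [0,0,0],"spin": 0}
  ]
}}

```text
time_s: 2.05
eef_pos: [0.5153, 0.2477, 0.2559]
tool_rot: [44.1, 90.0, -46.0]
ft_force: [-0.3, -0.1, 0.1]
grip_width: 0.0879
```

Wrist view: mark4-end cross at px (303,250), one at (315,342). Two spindles are on the mat, at (350,78) and (335,8), and the plain block is near (295,198). Now I'll measure the mat from here.

Run:
```python
from h import *
im,o=spindles("wrist")
for x in o:print(x)
cv2.imwrite("pics/w1.png",im[...,::-1])
plan(.525,.18,.2557,10)
```

```text
([0.5404, 0.1758], np.float64(168.5), np.float64(0.111), np.float64(0.028), 0.85, [292.0, 211.0, 87.0, 23.0])
([0.5599, 0.0996], np.float64(7.5), np.float64(0.08), np.float64(0.032), 0.79, [319.0, 263.0, 62.0, 23.0])
([0.5206, 0.3304], np.float64(165.8), np.float64(0.142), np.float64(0.021), 0.66, [265.0, 76.0, 116.0, 36.0])
([0.5143, 0.2542], np.float64(9.9), np.float64(0.171), np.float64(0.023), 0.62, [250.0, 145.0, 136.0, 31.0])
t 2.15 pos [0.5153 0.248  0.2559] jaw -0.1 offset [0.0002 0.0098 0.068 ] spin -10.1 (alt 169.9) j6 14 w 0.088
```

View pics/w1.png

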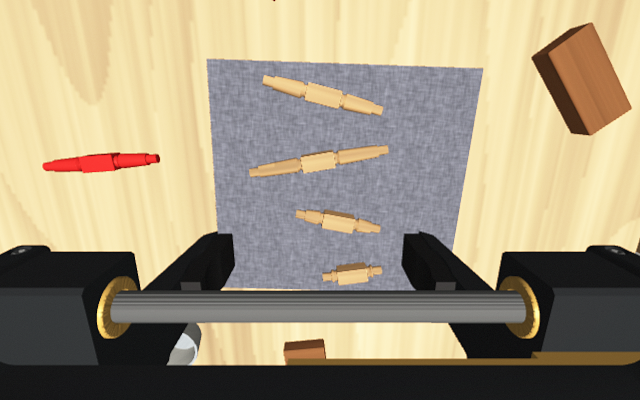

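The wrist view shows all four spindles: 140 at (323,95), 170 at (318,161), 110 at (337,221) and 80 at (352,273). The red look-alike is at (100,162). Next I'll look at the board from the same relative viewpoint, so that calibration errors cancel.

{"api": "drive_tool", "payload": {
  "targets": [
    {"offset": [0,0,0.05],"spin": 0},
    {"offset": [0,0,0.1],"spin": 0},
    {"offset": [0,0,0.15],"spin": 0},
    {"offset": [0,0,0.2],"spin": 0},
    {"offset": [0,0,0.25],"spin": 0}
  ]
}}

```text
time_s: 2.65
eef_pos: [0.5145, -0.0035, 0.256]
tool_rot: [79.2, 90.0, -10.8]
ft_force: [1.0, -0.1, -0.5]
grip_width: 0.088
```

{"api": "drive_tool", "payload": {
  "targets": [
    {"offset": [0,0,0.05],"spin": 0},
    {"offset": [0,0,0.1],"spin": 0},
    {"offset": [0,0,0.15],"spin": 0},
    {"offset": [0,0,0.188],"spin": 0},
    {"offset": [0,0,0.188],"spin": 0}
  ]
}}

```text
time_s: 3.15
eef_pos: [0.5142, -0.1936, 0.2554]
tool_rot: [-20.4, 90.0, -110.8]
ft_force: [0.7, 0.1, -0.1]
grip_width: 0.0881
```

{"api": "drive_tool", "payload": {
  "targets": [
    {"offset": [0,0,0],"spin": 0},
    {"offset": [0,0,0],"spin": 0},
    {"offset": [0,0,0],"spin": 0}
  ]
}}

```text
time_s: 3.45
eef_pos: [0.5151, -0.188, 0.2559]
tool_rot: [85.7, 90.0, -4.2]
ft_force: [0.1, 0.4, 0.5]
grip_width: 0.0884
```

Run:
```python
from h import *
C=cam("wrist")
im,d=robot.grab_frame("wrist")
cv2.imwrite("pics/w2.png",im[...,::-1])
o,R=st();print(o["eef_pos"],o["qd"].round(2))
for m in robot.trace("wrist","mark1"):
    v,u=np.nonzero(m["pixels"])
    if len(v)>20:print(np.round(m["box"]),round(m["score"],2),*[np.round(q,4) for q in line(proj(C,np.c_[u,v],.012))])
for m in robot.find_in("wrist","post_block"):print(m)
# rectified top view of the board, 1 mm/px: x 0.38..0.66 (cols), y -0.05..-0.41 (rows)
g=[(x,y) for x,y in((.38,-.05),(.66,-.05),(.66,-.41),(.38,-.41))]
K,Rc,p=C
px=[]
for x,y in g:
    q=K@Rc.T@(np.array([x,y,.012])-p);px.append(q[:2]/q[2])
H=cv2.getPerspectiveTransform(np.float32(px),np.float32([(0,0),(560,0),(560,720),(0,720)]))
r=cv2.warpPerspective(im,H,(560,720));np.save("rect.npy",r)
g=r.max(2).astype(int);
for c in((.5045,-.112),(.512,-.187),(.519,-.262),(.526,-.336)):
    m=np.zeros(g.shape,np.uint8);t=np.radians(6.2);a=np.array([np.cos(t),np.sin(t)]);n=np.array([-a[1],a[0]])
    yy,xx=np.mgrid[:720,:560];X=.38+xx/2000-c[0];Y=-.05-yy/2000-c[1]
    u=X*a[0]+Y*a[1];w=X*n[0]+Y*n[1]
    dark=g<110
    L=dark&(abs(w)<.010)&(abs(u)<.110)&(abs(u)>.01)
    S=dark&(abs(u)<.012)&(abs(w)<.030)&(abs(w)>.006)
    s=np.polyfit(u[L],w[L],1); s2=np.polyfit(w[S],u[S],1)
    # intersection
    uu=(s2[1]+s2[0]*s[1])/(1-s2[0]*s[0]);ww=s[0]*uu+s[1]
    print("cross",(np.array(c)+uu*a+ww*n).round(4),"ang",round(6.2+np.degrees(np.arctan(s[0])),2),L.sum(),S.sum(),"ext",u[L].min().round(3),u[L].max().round(3),w[S].min().round(3),w[S].max().round(3))
```

```text
[ 0.51511509 -0.18801367  0.25593721] [-0.16  0.1  -0.26  0.01  0.01 -0.07]
[226.  85. 169.  34.] 0.96 [ 0.5027 -0.114 ] 6.2854 0.1936 0.0374
[250. 210. 146.  28.] 0.78 [ 0.5188 -0.2636] 6.2315 0.1949 0.038
[257. 260. 141.  32.] 0.68 [ 0.5273 -0.3379] 6.2028 0.197 0.0391
[238. 150. 159.  32.] 0.65 [ 0.5105 -0.1887] 6.1915 0.1957 0.0401
{'box': [310.2, 322.1, 44.4, 25.9], 'score': 0.83}
{'box': [237.3, 151.5, 158.8, 30.9], 'score': 0.73}
cross [ 0.503  -0.1144] ang 6.2 3906 610 ext -0.099 0.096 -0.022 0.017
cross [ 0.5111 -0.1891] ang 6.21 3866 577 ext -0.099 0.096 -0.021 0.017
cross [ 0.5192 -0.2638] ang 6.18 3878 590 ext -0.097 0.098 -0.021 0.017
cross [ 0.527  -0.3382] ang 6.71 4284 790 ext -0.096 0.11 -0.03 0.017
```

View pics/w2.png

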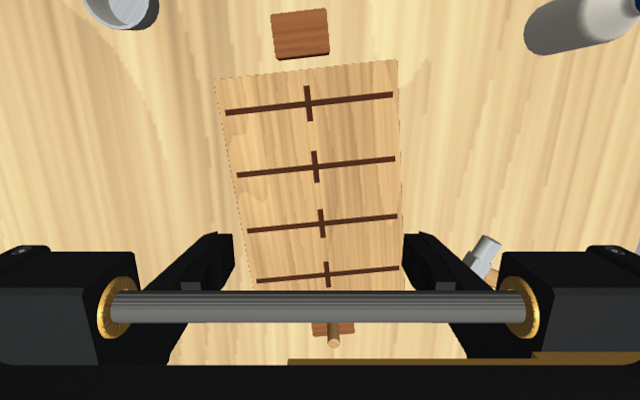

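The crosses are at px (308,102), (316,166), (322,222) and (327,274). The post block is below the last one, at (333,330), so 170 goes to D (.527,-.338). I'll start with spindle 170.

{"api": "drive_tool", "payload": {
  "targets": [
    {"offset": [0,0,-0.04],"spin": 8.5},
    {"offset": [0,0,-0.08],"spin": 17},
    {"offset": [0,0,-0.12],"spin": 25.5},
    {"offset": [0,0,-0.16],"spin": 34},
    {"offset": [0,0,-0.2],"spin": 42.5}
  ],
  "grip": 0.14
}}

```text
time_s: 4.1
eef_pos: [0.5148, 0.0114, 0.2559]
tool_rot: [132.2, 90.0, -0.2]
ft_force: [0.4, -0.6, -0.9]
grip_width: 0.0512
```

{"api": "drive_tool", "payload": {
  "targets": [
    {"offset": [0.02,-0.033,-0.036],"spin": 7.5},
    {"offset": [0.05,-0.066,-0.072],"spin": 15},
    {"offset": [0.08,-0.099,-0.108],"spin": 22.5},
    {"offset": [0.1,-0.132,-0.144],"spin": 30},
    {"offset": [0.12,-0.1635,-0.1784],"spin": 37.5}
  ]
}}

```text
time_s: 4.6
eef_pos: [0.5128, 0.2342, 0.1434]
tool_rot: [138.1, 90.0, -31.7]
ft_force: [-0.1, -0.3, -0.1]
grip_width: 0.0498
```

{"api": "drive_tool", "payload": {
  "targets": [
    {"offset": [0,0,0],"spin": 0},
    {"offset": [0,0,0],"spin": 0},
    {"offset": [0,0,0],"spin": 0}
  ]
}}

```text
time_s: 4.9
eef_pos: [0.5138, 0.2314, 0.1449]
tool_rot: [169.4, 89.9, -0.1]
ft_force: [-0.3, -0.1, 0.4]
grip_width: 0.0501
```

Run:
```python
from h import *
plan(.5143,.2542,.024,-80.1)
im,o=spindles("wrist")
for x in o:print(x)
```

```text
t 4.90 pos [0.5138 0.2314 0.1449] jaw -79.5 offset [ 0.1209 -0.0224 -0.0045] spin 0.6 (alt -179.4) j6 92 w 0.050
([0.5135, 0.2542], np.float64(9.7), np.float64(0.173), np.float64(0.021), 0.89, [279.0, 78.0, 26.0, 195.0])
([0.5398, 0.1756], np.float64(169.0), np.float64(0.112), np.float64(0.026), 0.67, [356.0, 107.0, 64.0, 124.0])
([0.5195, 0.331], np.float64(165.7), np.float64(0.143), np.float64(0.025), 0.63, [177.0, 81.0, 61.0, 152.0])
([0.5598, 0.0994], np.float64(9.5), np.float64(0.082), np.float64(0.031), 0.57, [456.0, 115.0, 45.0, 97.0])
```

{"api": "drive_tool", "payload": {
  "targets": [
    {"offset": [0.04,-0.0224,-0.0045],"spin": 0.6},
    {"offset": [0.08,-0.0224,-0.0045],"spin": 0.6},
    {"offset": [0.105,-0.0224,-0.0045],"spin": 0.6},
    {"offset": [0.121,-0.0224,-0.0045],"spin": 0.6},
    {"offset": [0.121,-0.0224,-0.0045],"spin": 0.6}
  ]
}}

```text
time_s: 5.5
eef_pos: [0.5139, 0.2539, 0.0223]
tool_rot: [5.7, 89.9, -164.6]
ft_force: [0.3, -0.2, 0.1]
grip_width: 0.0506
```

{"api": "drive_tool", "payload": {
  "targets": [
    {"offset": [0,0,0],"spin": 0},
    {"offset": [0,0,0],"spin": 0},
    {"offset": [0,0,0],"spin": 0},
    {"offset": [0,0,0],"spin": 0}
  ],
  "grip": -0.9,
  "squeeze": 15
}}

```text
time_s: 5.9
eef_pos: [0.514, 0.2549, 0.0236]
tool_rot: [-177.4, 90.0, 12.4]
ft_force: [-0.6, 0.5, 0.7]
grip_width: 0.0202
```

Run:
```python
from h import *
plan(.5143,.2542,.12,-80.1)
```

```text
t 5.90 pos [0.514  0.2549 0.0236] jaw -80.2 offset [-0.0964  0.0007 -0.0002] spin -0.1 (alt 179.9) j6 95 w 0.020
```

{"api": "drive_tool", "payload": {
  "targets": [
    {"offset": [-0.03,0,0],"spin": 0},
    {"offset": [-0.075,0,0],"spin": 0},
    {"offset": [-0.1,0.03,0.0045],"spin": 0.5},
    {"offset": [-0.1,0.075,0.0112],"spin": 1},
    {"offset": [-0.1,0.12,0.018],"spin": 1.5}
  ]
}}

```text
time_s: 6.4
eef_pos: [0.5166, 0.1326, 0.1242]
tool_rot: [171.4, 89.9, -0.2]
ft_force: [1.1, -0.7, -0.3]
grip_width: 0.0197
```

{"api": "drive_tool", "payload": {
  "targets": [
    {"offset": [0,0.045,0.0068],"spin": 0.5},
    {"offset": [0,0.09,0.0135],"spin": 1},
    {"offset": [0,0.135,0.02],"spin": 1.3},
    {"offset": [0,0.18,0.027],"spin": 1.7},
    {"offset": [0,0.225,0.0338],"spin": 2.1}
  ]
}}

```text
time_s: 6.9
eef_pos: [0.5153, -0.0957, 0.1234]
tool_rot: [155.5, 90.0, -18.3]
ft_force: [0.7, -0.0, -0.8]
grip_width: 0.0196
```

{"api": "drive_tool", "payload": {
  "targets": [
    {"offset": [0,0.045,0.0068],"spin": 0},
    {"offset": [0,0.09,0.0135],"spin": 0},
    {"offset": [0,0.135,0.018],"spin": 0},
    {"offset": [0,0.18,0.021],"spin": 0},
    {"offset": [0,0.225,0.024],"spin": 0}
  ]
}}

```text
time_s: 7.4
eef_pos: [0.5158, -0.322, 0.1234]
tool_rot: [144.3, 90.0, -29.5]
ft_force: [0.5, 0.7, -0.5]
grip_width: 0.0197
```

{"api": "drive_tool", "payload": {
  "targets": [
    {"offset": [0,0,0],"spin": 0},
    {"offset": [0,0,0],"spin": 0},
    {"offset": [0,0,0],"spin": 0}
  ]
}}

```text
time_s: 7.7
eef_pos: [0.5161, -0.3191, 0.1231]
tool_rot: [-63.0, 90.0, 123.2]
ft_force: [-0.2, 0.0, 0.6]
grip_width: 0.0199
```

Run:
```python
from h import *
plan(.5272,-.3385,.0331,-83.8)
```

```text
t 7.70 pos [ 0.5161 -0.3191  0.1231] jaw -83.7 offset [ 0.09    0.0206 -0.0089] spin 0.1 (alt -179.9) j6 41 w 0.020
```

{"api": "drive_tool", "payload": {
  "targets": [
    {"offset": [0.02,0.0206,-0.0089],"spin": 0},
    {"offset": [0.055,0.0206,-0.0089],"spin": 0},
    {"offset": [0.08,0.0206,-0.0089],"spin": 0},
    {"offset": [0.09,0.0206,-0.0089],"spin": 0},
    {"offset": [0.09,0.0206,-0.0089],"spin": 0}
  ]
}}

```text
time_s: 8.2
eef_pos: [0.5273, -0.3383, 0.0328]
tool_rot: [-54.5, 89.9, 131.8]
ft_force: [0.0, 0.0, -1.2]
grip_width: 0.0194
```

{"api": "drive_tool", "payload": {
  "targets": [
    {"offset": [0,0,0],"spin": 0},
    {"offset": [0,0,0],"spin": 0}
  ]
}}

```text
time_s: 8.4
eef_pos: [0.5277, -0.3396, 0.0343]
tool_rot: [129.5, 89.9, -44.2]
ft_force: [0.6, 0.5, -1.0]
grip_width: 0.0201
```

Run:
```python
from h import *
for i in range(3):
  robot.grab_frame("wrist") if i else 0; plan(.5272,-.3385,.0331,-83.8)
print(robot.get_obs()["ft_force"])
```

```text
t 8.40 pos [ 0.5277 -0.3396  0.0343] jaw -83.8 offset [ 0.0012 -0.0012  0.0004] spin 0.0 (alt -180.0) j6 40 w 0.020
t 8.45 pos [ 0.5276 -0.3397  0.0341] jaw -83.8 offset [ 0.001  -0.0012  0.0002] spin 0.0 (alt -180.0) j6 40 w 0.020
t 8.50 pos [ 0.5275 -0.3397  0.0339] jaw -83.8 offset [ 0.0008 -0.0012  0.0001] spin 0.0 (alt -180.0) j6 40 w 0.020
[-0.18060722  0.44536549  0.26667961]
```

{"api": "drive_tool", "payload": {
  "targets": [
    {"offset": [0.001,-0.0012,0],"spin": 0},
    {"offset": [0.001,-0.0012,0],"spin": 0},
    {"offset": [0.001,-0.0012,0],"spin": 0}
  ]
}}

```text
time_s: 8.8
eef_pos: [0.527, -0.3385, 0.0322]
tool_rot: [-71.3, 90.0, 114.9]
ft_force: [-0.7, 0.6, -0.5]
grip_width: 0.0197
```

{"api": "drive_tool", "payload": {
  "targets": [
    {"offset": [0,0,0],"spin": 0},
    {"offset": [0,0,0],"spin": 0},
    {"offset": [0,0,0],"spin": 0},
    {"offset": [-0.03,0,0],"spin": 0},
    {"offset": [-0.08,0,0],"spin": 0}
  ],
  "grip": 0.14
}}

```text
time_s: 9.3
eef_pos: [0.5258, -0.3375, 0.1102]
tool_rot: [-49.6, 89.6, 136.6]
ft_force: [1.0, 0.0, 1.6]
grip_width: 0.0502
```

{"api": "drive_tool", "payload": {
  "targets": [
    {"offset": [-0.02,-0.045,-0.005],"spin": 3},
    {"offset": [-0.02,-0.09,-0.01],"spin": 6},
    {"offset": [-0.02,-0.135,-0.015],"spin": 9},
    {"offset": [-0.02,-0.15,-0.016],"spin": 10},
    {"offset": [-0.02,-0.15,-0.016],"spin": 10}
  ]
}}

```text
time_s: 9.8
eef_pos: [0.5268, -0.1858, 0.1325]
tool_rot: [-116.9, 90.0, 59.5]
ft_force: [0.4, -0.7, -0.2]
grip_width: 0.0502
```

Run:
```python
from h import *
im,o=spindles("wrist",.022)
for x in o:print(x)
im,o=spindles("scene",.022)
for x in o:print(x)
plan(.52,.3307,.12,75.75)
```

```text
([0.5295, -0.3367], np.float64(6.7), np.float64(0.153), np.float64(0.032), 0.71, [202.0, 175.0, 17.0, 28.0])
([0.5472, 0.1797], np.float64(170.1), np.float64(0.094), np.float64(0.027), 0.52, [340.0, 219.0, 17.0, 21.0])
([0.5271, 0.3328], np.float64(166.1), np.float64(0.125), np.float64(0.019), 0.47, [387.0, 228.0, 21.0, 24.0])
t 10.00 pos [ 0.5268 -0.1889  0.1321] jaw -93.8 offset [ 0.0119 -0.518   0.0415] spin 10.4 (alt -169.6) j6 62 w 0.050
```

{"api": "drive_tool", "payload": {
  "targets": [
    {"offset": [0,-0.045,0.0036],"spin": 2},
    {"offset": [0,-0.09,0.0072],"spin": 4},
    {"offset": [0,-0.135,0.011],"spin": 6},
    {"offset": [0,-0.18,0.0144],"spin": 8},
    {"offset": [0,-0.225,0.018],"spin": 10.4}
  ]
}}

```text
time_s: 10.5
eef_pos: [0.5239, 0.0386, 0.1321]
tool_rot: [171.7, 90.0, -22.7]
ft_force: [0.3, 0.5, -0.4]
grip_width: 0.0502
```

{"api": "drive_tool", "payload": {
  "targets": [
    {"offset": [0,-0.045,-0.005],"spin": 0},
    {"offset": [0,-0.09,-0.01],"spin": 0},
    {"offset": [0,-0.135,-0.015],"spin": 0},
    {"offset": [0,-0.18,-0.02],"spin": 0},
    {"offset": [0,-0.225,-0.025],"spin": 0}
  ]
}}

```text
time_s: 11.0
eef_pos: [0.6042, 0.2508, 0.1319]
tool_rot: [139.2, 90.0, -55.0]
ft_force: [1.6, -1.4, -0.2]
grip_width: 0.0504
```

{"api": "drive_tool", "payload": {
  "targets": [
    {"offset": [0,-0.03,-0.003],"spin": 0},
    {"offset": [0,-0.06,-0.006],"spin": 0},
    {"offset": [0,-0.06,-0.006],"spin": 0},
    {"offset": [0,-0.06,-0.006],"spin": 0}
  ]
}}

```text
time_s: 11.4
eef_pos: [0.6239, 0.3059, 0.1314]
tool_rot: [50.4, 89.9, -143.8]
ft_force: [0.2, 0.9, 0.6]
grip_width: 0.0503
```

Run:
```python
from h import *
im,o=spindles("wrist")
for x in o:print(x)
plan(.52,.3307,.0236,75.75)
```

```text
([0.5661, 0.1704], np.float64(171.1), np.float64(0.06), np.float64(0.031), 0.9, [466.0, 188.0, 37.0, 64.0])
([0.5253, 0.3292], np.float64(165.6), np.float64(0.132), np.float64(0.019), 0.68, [309.0, 234.0, 19.0, 121.0])
([0.5596, 0.0987], np.float64(11.6), np.float64(0.086), np.float64(0.033), 0.6, [545.0, 161.0, 51.0, 89.0])
t 11.50 pos [0.6238 0.3052 0.132 ] jaw -104.3 offset [0.1084 0.0009 0.1069] spin -0.0 (alt 180.0) j6 121 w 0.050
```

{"api": "drive_tool", "payload": {
  "targets": [
    {"offset": [0,0,0.045],"spin": 0},
    {"offset": [0,0.0009,0.09],"spin": 0},
    {"offset": [0,0.0009,0.107],"spin": 0},
    {"offset": [0.02,0.0009,0.107],"spin": 0},
    {"offset": [0.02,0.0009,0.107],"spin": 0}
  ]
}}

```text
time_s: 12.0
eef_pos: [0.5186, 0.3308, 0.1108]
tool_rot: [38.0, 89.8, -156.3]
ft_force: [0.6, -0.0, -0.9]
grip_width: 0.0501
```

Run:
```python
from h import *
im,o=spindles("wrist")
for x in o:print(x)
robot.grab_frame("wrist");robot.grab_frame("wrist")
plan(.52,.3307,.0236,75.75)
```

```text
([0.5596, 0.1031], np.float64(5.6), np.float64(0.082), np.float64(0.027), 0.89, [598.0, 0.0, 42.0, 123.0])
([0.54, 0.1752], np.float64(168.9), np.float64(0.112), np.float64(0.032), 0.71, [494.0, 39.0, 51.0, 160.0])
([0.5194, 0.3305], np.float64(165.9), np.float64(0.142), np.float64(0.021), 0.64, [303.0, 103.0, 26.0, 178.0])
t 12.20 pos [0.5204 0.3316 0.113 ] jaw -104.2 offset [0.0894 0.001  0.0002] spin 0.0 (alt -180.0) j6 126 w 0.051
```

{"api": "drive_tool", "payload": {
  "targets": [
    {"offset": [0.04,0.001,0.0002],"spin": 0},
    {"offset": [0.075,0.001,0.0002],"spin": 0},
    {"offset": [0.089,0.001,0.0002],"spin": 0},
    {"offset": [0.089,0.001,0.0002],"spin": 0},
    {"offset": [0.089,0.001,0.0002],"spin": 0}
  ]
}}

```text
time_s: 12.7
eef_pos: [0.5199, 0.3313, 0.0242]
tool_rot: [-144.3, 89.9, 21.5]
ft_force: [-0.4, 0.3, -0.2]
grip_width: 0.0502
```

{"api": "drive_tool", "payload": {
  "targets": [
    {"offset": [0,0,0],"spin": 0},
    {"offset": [0,0,0],"spin": 0},
    {"offset": [0,0,0],"spin": 0},
    {"offset": [0,0,0],"spin": 0}
  ],
  "grip": -0.9
}}

```text
time_s: 13.1
eef_pos: [0.5192, 0.3312, 0.0234]
tool_rot: [-149.3, 90.0, 16.5]
ft_force: [0.2, 0.9, 0.2]
grip_width: 0.0199
```

Run:
```python
from h import *
plan(.5192,-.2638,.12,-83.8)
```

```text
t 13.10 pos [0.5192 0.3312 0.0234] jaw -104.2 offset [-0.0967  0.5769 -0.1458] spin -20.4 (alt 159.6) j6 126 w 0.020
```

{"api": "drive_tool", "payload": {
  "targets": [
    {"offset": [-0.03,0,0],"spin": 0},
    {"offset": [-0.075,0,0],"spin": 0},
    {"offset": [-0.1,0.03,-0.0076],"spin": 0},
    {"offset": [-0.1,0.075,-0.019],"spin": 0},
    {"offset": [-0.1,0.12,-0.0303],"spin": 0}
  ]
}}

```text
time_s: 13.6
eef_pos: [0.519, 0.2064, 0.1241]
tool_rot: [-158.3, 89.9, 7.6]
ft_force: [-0.0, -0.3, -0.7]
grip_width: 0.0196
```

{"api": "drive_tool", "payload": {
  "targets": [
    {"offset": [0,0.045,-0.0114],"spin": 0},
    {"offset": [0,0.09,-0.0227],"spin": 0},
    {"offset": [0,0.135,-0.0341],"spin": 0},
    {"offset": [0,0.18,-0.0455],"spin": 0},
    {"offset": [0,0.225,-0.0569],"spin": 0}
  ]
}}

```text
time_s: 14.1
eef_pos: [0.5188, -0.0265, 0.1234]
tool_rot: [179.7, 90.0, -14.4]
ft_force: [0.9, 0.6, -0.2]
grip_width: 0.0195
```

{"api": "drive_tool", "payload": {
  "targets": [
    {"offset": [0,0.045,-0.0114],"spin": -4},
    {"offset": [0,0.09,-0.0227],"spin": -8},
    {"offset": [0,0.135,-0.0341],"spin": -12},
    {"offset": [0,0.18,-0.0455],"spin": -16},
    {"offset": [0,0.225,-0.0569],"spin": -20.4}
  ]
}}

```text
time_s: 14.6
eef_pos: [0.5188, -0.2587, 0.1233]
tool_rot: [151.1, 90.0, -22.6]
ft_force: [0.0, 0.2, -0.2]
grip_width: 0.0199
```

{"api": "drive_tool", "payload": {
  "targets": [
    {"offset": [0,0,0],"spin": 0},
    {"offset": [0,0,0],"spin": 0},
    {"offset": [0,0,0],"spin": 0}
  ]
}}

```text
time_s: 14.9
eef_pos: [0.5192, -0.2557, 0.1231]
tool_rot: [-57.8, 90.0, 128.4]
ft_force: [0.3, -0.0, -0.9]
grip_width: 0.0198
```

Run:
```python
from h import *
plan(.5192,-.2638,.0326,-83.8)
```

```text
t 14.90 pos [ 0.5192 -0.2557  0.1231] jaw -83.8 offset [0.0905 0.0081 0.0008] spin 0.0 (alt -180.0) j6 46 w 0.020
```

{"api": "drive_tool", "payload": {
  "targets": [
    {"offset": [0.02,0.0081,0.0008],"spin": 0},
    {"offset": [0.055,0.0081,0.0008],"spin": 0},
    {"offset": [0.08,0.0081,0.0008],"spin": 0},
    {"offset": [0.0897,0.0081,0.0008],"spin": 0},
    {"offset": [0.0897,0.0081,0.0008],"spin": 0}
  ]
}}

```text
time_s: 15.4
eef_pos: [0.5193, -0.2636, 0.033]
tool_rot: [-49.8, 89.9, 136.4]
ft_force: [1.3, -0.5, -0.1]
grip_width: 0.0198
```

{"api": "drive_tool", "payload": {
  "targets": [
    {"offset": [0,0,0],"spin": 0},
    {"offset": [0,0,0],"spin": 0},
    {"offset": [0,0,0],"spin": 0}
  ]
}}

```text
time_s: 15.7
eef_pos: [0.5195, -0.2649, 0.0342]
tool_rot: [134.2, 89.9, -39.6]
ft_force: [0.4, -0.7, -0.5]
grip_width: 0.0199
```

Run:
```python
from h import *
plan(.5192,-.2638,.0326,-83.8)
```

```text
t 15.70 pos [ 0.5195 -0.2649  0.0342] jaw -83.8 offset [ 0.0016 -0.0012  0.0002] spin 0.0 (alt -180.0) j6 45 w 0.020
```

{"api": "drive_tool", "payload": {
  "targets": [
    {"offset": [0.0012,-0.0012,0],"spin": 0},
    {"offset": [0.0012,-0.0012,0],"spin": 0},
    {"offset": [0.0012,-0.0012,0],"spin": 0}
  ]
}}

```text
time_s: 16.0
eef_pos: [0.5191, -0.2637, 0.0323]
tool_rot: [2.3, 90.0, -171.5]
ft_force: [0.1, 0.0, 0.4]
grip_width: 0.0201
```

{"api": "drive_tool", "payload": {
  "targets": [
    {"offset": [0,0,0],"spin": 0},
    {"offset": [0,0,0],"spin": 0},
    {"offset": [0,0,0],"spin": 0},
    {"offset": [-0.03,0,0],"spin": 0},
    {"offset": [-0.08,0,0],"spin": 0}
  ],
  "grip": 0.14
}}

```text
time_s: 16.5
eef_pos: [0.5178, -0.2628, 0.1106]
tool_rot: [-44.1, 89.6, 142.1]
ft_force: [1.0, 0.2, 0.7]
grip_width: 0.0498
```

{"api": "drive_tool", "payload": {
  "targets": [
    {"offset": [-0.01,-0.045,-0.0071],"spin": 0},
    {"offset": [-0.01,-0.09,-0.0142],"spin": 0},
    {"offset": [-0.01,-0.135,-0.0212],"spin": 0},
    {"offset": [-0.01,-0.18,-0.0283],"spin": 0},
    {"offset": [-0.01,-0.225,-0.0354],"spin": 0}
  ]
}}

```text
time_s: 17.0
eef_pos: [0.5298, -0.0344, 0.1225]
tool_rot: [161.9, 90.0, -11.9]
ft_force: [0.5, 0.4, -0.2]
grip_width: 0.05
```

{"api": "drive_tool", "payload": {
  "targets": [
    {"offset": [0,-0.045,-0.0071],"spin": 4},
    {"offset": [0,-0.09,-0.0142],"spin": 8},
    {"offset": [0,-0.135,-0.0212],"spin": 12},
    {"offset": [0,-0.18,-0.0283],"spin": 16},
    {"offset": [0,-0.21,-0.033],"spin": 17.4}
  ]
}}

```text
time_s: 17.5
eef_pos: [0.5396, 0.179, 0.1223]
tool_rot: [-116.0, 90.0, 52.8]
ft_force: [0.3, -0.3, 0.0]
grip_width: 0.0502
```

{"api": "drive_tool", "payload": {
  "targets": [
    {"offset": [0,0,0],"spin": 0},
    {"offset": [0,0,0],"spin": 0},
    {"offset": [0,0,0],"spin": 0}
  ]
}}

```text
time_s: 17.8
eef_pos: [0.5401, 0.1751, 0.1222]
tool_rot: [62.8, 90.0, -128.4]
ft_force: [-0.1, -0.2, 0.5]
grip_width: 0.0501
```

Run:
```python
from h import *
im,o=spindles("wrist")
for x in o:print(x)
plan(.5401,.1755,.0236,-101.2)
```

```text
([0.5598, 0.0995], np.float64(8.4), np.float64(0.082), np.float64(0.024), 0.81, [385.0, 100.0, 44.0, 103.0])
([0.5389, 0.176], np.float64(168.6), np.float64(0.112), np.float64(0.021), 0.64, [302.0, 128.0, 27.0, 134.0])
t 17.90 pos [0.5402 0.175  0.1223] jaw -101.3 offset [ 0.0987 -0.0005  0.0002] spin -0.1 (alt 179.9) j6 107 w 0.050
```

{"api": "drive_tool", "payload": {
  "targets": [
    {"offset": [0.04,-0.0006,0.0005],"spin": 0},
    {"offset": [0.08,-0.0006,0.0005],"spin": 0},
    {"offset": [0.0985,-0.0006,0.0005],"spin": 0},
    {"offset": [0.0985,-0.0006,0.0005],"spin": 0},
    {"offset": [0.0985,-0.0006,0.0005],"spin": 0}
  ]
}}

```text
time_s: 18.4
eef_pos: [0.5398, 0.176, 0.0236]
tool_rot: [25.8, 90.0, -165.4]
ft_force: [-0.7, 0.4, 0.5]
grip_width: 0.0504
```

{"api": "drive_tool", "payload": {
  "targets": [
    {"offset": [0,0,0],"spin": 0},
    {"offset": [0,0,0],"spin": 0},
    {"offset": [0,0,0],"spin": 0},
    {"offset": [0,0,0],"spin": 0}
  ],
  "grip": -0.9
}}

```text
time_s: 18.8
eef_pos: [0.5397, 0.1768, 0.0239]
tool_rot: [-159.7, 90.0, 9.1]
ft_force: [-0.2, -0.8, -0.3]
grip_width: 0.0204
```

Run:
```python
from h import *
plan(.5111,-.1891,.12,-83.8)
```

```text
t 18.80 pos [0.5397 0.1768 0.0239] jaw -101.2 offset [-0.0961  0.3645 -0.043 ] spin -17.4 (alt 162.6) j6 108 w 0.020
```

{"api": "drive_tool", "payload": {
  "targets": [
    {"offset": [-0.03,0,0],"spin": 0},
    {"offset": [-0.075,0,0],"spin": 0},
    {"offset": [-0.1,0.03,-0.0035],"spin": 0},
    {"offset": [-0.1,0.075,-0.0088],"spin": 0},
    {"offset": [-0.1,0.12,-0.0142],"spin": 0}
  ]
}}

```text
time_s: 19.3
eef_pos: [0.5302, 0.0553, 0.1247]
tool_rot: [-178.1, 89.9, -9.2]
ft_force: [0.3, -0.0, -0.7]
grip_width: 0.0199
```

{"api": "drive_tool", "payload": {
  "targets": [
    {"offset": [0,0.045,-0.0053],"spin": -4},
    {"offset": [0,0.09,-0.0106],"spin": -8},
    {"offset": [0,0.135,-0.016],"spin": -12},
    {"offset": [0,0.18,-0.0212],"spin": -16},
    {"offset": [0,0.225,-0.0265],"spin": -17.4}
  ]
}}

```text
time_s: 19.8
eef_pos: [0.5122, -0.1713, 0.1239]
tool_rot: [153.7, 90.0, -20.0]
ft_force: [0.5, -0.3, -0.1]
grip_width: 0.0199
```

{"api": "drive_tool", "payload": {
  "targets": [
    {"offset": [0,0.01,0],"spin": 0},
    {"offset": [0,0.019,0],"spin": 0},
    {"offset": [0,0.019,0],"spin": 0},
    {"offset": [0,0.019,0],"spin": 0}
  ]
}}

```text
time_s: 20.2
eef_pos: [0.5148, -0.1872, 0.1237]
tool_rot: [-59.2, 90.0, 127.0]
ft_force: [0.1, 0.6, 0.1]
grip_width: 0.02
```

Run:
```python
from h import *
plan(.5111,-.1891,.0327,-83.8)
```

```text
t 20.20 pos [ 0.5148 -0.1872  0.1237] jaw -83.7 offset [0.091  0.0015 0.0039] spin 0.1 (alt -179.9) j6 51 w 0.020
```

{"api": "drive_tool", "payload": {
  "targets": [
    {"offset": [0.02,0.0003,0.004],"spin": 0},
    {"offset": [0.055,0.0003,0.004],"spin": 0},
    {"offset": [0.08,0.0003,0.004],"spin": 0},
    {"offset": [0.0912,0.0003,0.004],"spin": 0},
    {"offset": [0.0912,0.0003,0.004],"spin": 0}
  ]
}}

```text
time_s: 20.7
eef_pos: [0.5107, -0.1878, 0.032]
tool_rot: [-44.7, 89.9, 141.5]
ft_force: [-0.5, -1.4, -0.4]
grip_width: 0.0199
```

{"api": "drive_tool", "payload": {
  "targets": [
    {"offset": [0,0,0],"spin": 0},
    {"offset": [0,0,0],"spin": 0},
    {"offset": [0,0,0],"spin": 0}
  ]
}}

```text
time_s: 21.0
eef_pos: [0.5111, -0.1891, 0.0332]
tool_rot: [139.2, 89.9, -34.5]
ft_force: [0.2, 0.4, -0.4]
grip_width: 0.0196
```

Run:
```python
from h import *
plan(.5111,-.1891,.0327,-83.8)
```

```text
t 21.00 pos [ 0.5111 -0.1891  0.0332] jaw -83.8 offset [ 0.0005 -0.     -0.    ] spin 0.0 (alt -180.0) j6 51 w 0.020
```

{"api": "drive_tool", "payload": {
  "targets": [
    {"offset": [0,0,0],"spin": 0},
    {"offset": [0,0,0],"spin": 0},
    {"offset": [0,0,0],"spin": 0},
    {"offset": [-0.03,0,0],"spin": 0},
    {"offset": [-0.08,0,0],"spin": 0}
  ],
  "grip": 0.14
}}

```text
time_s: 21.5
eef_pos: [0.5094, -0.1884, 0.1112]
tool_rot: [-38.9, 89.6, 147.3]
ft_force: [0.4, -0.8, 1.0]
grip_width: 0.0504
```

{"api": "drive_tool", "payload": {
  "targets": [
    {"offset": [-0.01,-0.045,-0.0127],"spin": 0},
    {"offset": [-0.01,-0.09,-0.0254],"spin": 0},
    {"offset": [-0.01,-0.135,-0.038],"spin": 0},
    {"offset": [-0.01,-0.18,-0.0508],"spin": 0},
    {"offset": [-0.01,-0.225,-0.0635],"spin": 0}
  ]
}}

```text
time_s: 22.0
eef_pos: [0.5496, 0.0433, 0.1228]
tool_rot: [168.0, 90.0, -5.8]
ft_force: [0.2, -0.6, 0.2]
grip_width: 0.0499
```

{"api": "drive_tool", "payload": {
  "targets": [
    {"offset": [0,-0.04,-0.01],"spin": -2.8},
    {"offset": [0,-0.057,-0.016],"spin": -2.8},
    {"offset": [0,-0.057,-0.016],"spin": -2.8},
    {"offset": [0,-0.057,-0.016],"spin": -2.8},
    {"offset": [0,-0.057,-0.016],"spin": -2.8}
  ]
}}

```text
time_s: 22.5
eef_pos: [0.5592, 0.0988, 0.1225]
tool_rot: [18.0, 90.0, -153.0]
ft_force: [-0.3, 0.4, -0.4]
grip_width: 0.0503
```

Run:
```python
from h import *
im,o=spindles("wrist")
for x in o:print(x)
plan(.5597,.0995,.0238,-81)
```

```text
([0.5591, 0.0997], np.float64(8.1), np.float64(0.082), np.float64(0.02), 0.74, [302.0, 145.0, 29.0, 98.0])
t 22.60 pos [0.5593 0.0987 0.1226] jaw -81.1 offset [ 0.0988 -0.0007 -0.0006] spin -0.1 (alt 179.9) j6 79 w 0.050
```

{"api": "drive_tool", "payload": {
  "targets": [
    {"offset": [0.04,-0.0009,-0.0004],"spin": 0.4},
    {"offset": [0.08,-0.0009,-0.0004],"spin": 0.4},
    {"offset": [0.0988,-0.0009,-0.0004],"spin": 0.4},
    {"offset": [0.0988,-0.0009,-0.0004],"spin": 0.4},
    {"offset": [0.0988,-0.0009,-0.0004],"spin": 0.4}
  ]
}}

```text
time_s: 23.1
eef_pos: [0.5596, 0.1001, 0.0237]
tool_rot: [-3.1, 90.0, -174.5]
ft_force: [0.2, -0.1, -0.2]
grip_width: 0.0505
```

{"api": "drive_tool", "payload": {
  "targets": [
    {"offset": [0,0,0],"spin": 0},
    {"offset": [0,0,0],"spin": 0},
    {"offset": [0,0,0],"spin": 0},
    {"offset": [0,0,0],"spin": 0}
  ],
  "grip": -0.9
}}

```text
time_s: 23.5
eef_pos: [0.5595, 0.1008, 0.0239]
tool_rot: [176.4, 90.0, 5.0]
ft_force: [0.1, 0.1, 0.9]
grip_width: 0.0202
```

Run:
```python
from h import *
plan(.503,-.1144,.12,-83.8)
```

```text
t 23.50 pos [0.5595 0.1008 0.0239] jaw -81.4 offset [-0.0961  0.2043  0.0881] spin 2.4 (alt -177.6) j6 80 w 0.020
```

{"api": "drive_tool", "payload": {
  "targets": [
    {"offset": [-0.03,0,0],"spin": 0},
    {"offset": [-0.075,0,0],"spin": 0},
    {"offset": [-0.1,0.03,0.013],"spin": 0},
    {"offset": [-0.1,0.07,0.03],"spin": 0},
    {"offset": [-0.1,0.11,0.0474],"spin": 0}
  ]
}}

```text
time_s: 24.0
eef_pos: [0.5289, -0.0161, 0.1247]
tool_rot: [155.6, 89.9, -15.7]
ft_force: [0.9, 0.2, -1.1]
grip_width: 0.0197
```

{"api": "drive_tool", "payload": {
  "targets": [
    {"offset": [0,0.04,0.0172],"spin": 1},
    {"offset": [0,0.08,0.0345],"spin": 2},
    {"offset": [0,0.0943,0.0407],"spin": 2.4},
    {"offset": [0,0.0943,0.0407],"spin": 2.4},
    {"offset": [0,0.0943,0.0407],"spin": 2.4}
  ]
}}

```text
time_s: 24.5
eef_pos: [0.503, -0.114, 0.1238]
tool_rot: [-98.4, 90.0, 87.8]
ft_force: [0.5, 0.6, 0.2]
grip_width: 0.0197
```

Run:
```python
from h import *
robot.grab_frame("wrist");robot.grab_frame("wrist")
plan(.503,-.1144,.0327,-83.8)
```

```text
t 24.60 pos [ 0.5032 -0.1133  0.1237] jaw -83.7 offset [0.091  0.001  0.0003] spin 0.1 (alt -179.9) j6 58 w 0.020
```

{"api": "drive_tool", "payload": {
  "targets": [
    {"offset": [0.02,0,0.0004],"spin": 0},
    {"offset": [0.055,0,0.0004],"spin": 0},
    {"offset": [0.08,0,0.0004],"spin": 0},
    {"offset": [0.0912,0,0.0004],"spin": 0},
    {"offset": [0.0912,0,0.0004],"spin": 0}
  ]
}}

```text
time_s: 25.1
eef_pos: [0.5025, -0.1134, 0.0318]
tool_rot: [-37.4, 89.9, 148.9]
ft_force: [-0.9, -0.9, 0.6]
grip_width: 0.02
```

{"api": "drive_tool", "payload": {
  "targets": [
    {"offset": [0,0,0],"spin": 0},
    {"offset": [0,0,0],"spin": 0},
    {"offset": [0,0,0],"spin": 0}
  ]
}}

```text
time_s: 25.4
eef_pos: [0.5029, -0.1145, 0.0332]
tool_rot: [146.2, 89.9, -27.5]
ft_force: [0.8, 0.3, -0.3]
grip_width: 0.0201
```

Run:
```python
from h import *
plan(.503,-.1144,.0327,-83.8)
```

```text
t 25.40 pos [ 0.5029 -0.1145  0.0332] jaw -83.8 offset [ 0.0005 -0.0001 -0.0001] spin 0.0 (alt -180.0) j6 58 w 0.020
```

{"api": "drive_tool", "payload": {
  "targets": [
    {"offset": [0,0,0],"spin": 0},
    {"offset": [0,0,0],"spin": 0},
    {"offset": [0,0,0],"spin": 0},
    {"offset": [-0.03,0,0],"spin": 0},
    {"offset": [-0.08,0,0],"spin": 0}
  ],
  "grip": 0.14
}}

```text
time_s: 25.9
eef_pos: [0.5012, -0.1139, 0.1114]
tool_rot: [-31.9, 89.7, 154.3]
ft_force: [-0.8, -0.2, -0.2]
grip_width: 0.0504
```

{"api": "drive_tool", "payload": {
  "targets": [
    {"offset": [-0.03,0.015,0],"spin": -8.5},
    {"offset": [-0.06,0.03,0],"spin": -17},
    {"offset": [-0.09,0.045,-0.001],"spin": -25.5},
    {"offset": [-0.12,0.06,-0.002],"spin": -34},
    {"offset": [-0.143,0.0744,-0.004],"spin": -42.5}
  ]
}}

```text
time_s: 26.4
eef_pos: [0.5147, -0.1887, 0.2576]
tool_rot: [98.6, 89.9, -32.4]
ft_force: [0.8, -0.2, -0.1]
grip_width: 0.0503
```

{"api": "drive_tool", "payload": {
  "targets": [
    {"offset": [0,0,0],"spin": -8.5},
    {"offset": [0,0,0],"spin": -17},
    {"offset": [0,0,0],"spin": -25.5},
    {"offset": [0,0,0],"spin": -34},
    {"offset": [0,0,0],"spin": -41.3}
  ]
}}

```text
time_s: 26.9
eef_pos: [0.5145, -0.188, 0.2555]
tool_rot: [-119.2, 90.0, 151.2]
ft_force: [-0.4, -0.6, -0.1]
grip_width: 0.0501
```

{"api": "drive_tool", "payload": {
  "targets": [
    {"offset": [0,0,0],"spin": 0},
    {"offset": [0,0,0],"spin": 0},
    {"offset": [0,0,0],"spin": 0}
  ],
  "grip": 1
}}

```text
time_s: 27.2
eef_pos: [0.5146, -0.188, 0.2555]
tool_rot: [-160.3, 90.0, 109.6]
ft_force: [0.7, -0.4, 0.3]
grip_width: 0.0722
```

Run:
```python
from h import *
plan(.515,-.188,.256,0)
im,o=spindles("wrist",.022)
for x in o:print(x)
cv2.imwrite("pics/w9.png",im[...,::-1])
im,o=spindles("scene",.022)
for x in o:print(x)
cv2.imwrite("pics/s9.png",cv2.resize(im[150:350,160:480],None,fx=2.5,fy=2.5)[...,::-1])
```

```text
t 27.20 pos [ 0.5146 -0.188   0.2555] jaw -0.1 offset [-0.0005  0.0004  0.    ] spin -0.1 (alt 179.9) j6 -32 w 0.072
([0.52, -0.2635], np.float64(5.9), np.float64(0.141), np.float64(0.027), 0.97, [269.0, 217.0, 108.0, 20.0])
([0.5252, -0.3387], np.float64(6.0), np.float64(0.167), np.float64(0.031), 0.94, [266.0, 264.0, 124.0, 22.0])
([0.5031, -0.1144], np.float64(6.0), np.float64(0.08), np.float64(0.02), 0.82, [272.0, 90.0, 74.0, 28.0])
([0.511, -0.189], np.float64(5.8), np.float64(0.11), np.float64(0.025), 0.65, [270.0, 160.0, 92.0, 19.0])
([0.5239, -0.3373], np.float64(6.6), np.float64(0.175), np.float64(0.032), 0.69, [201.0, 172.0, 23.0, 31.0])
([0.517, -0.263], np.float64(7.9), np.float64(0.133), np.float64(0.03), 0.62, [220.0, 181.0, 20.0, 22.0])
([0.5113, -0.1881], np.float64(7.8), np.float64(0.111), np.float64(0.024), 0.57, [245.0, 187.0, 11.0, 21.0])
```

View pics/w9.png

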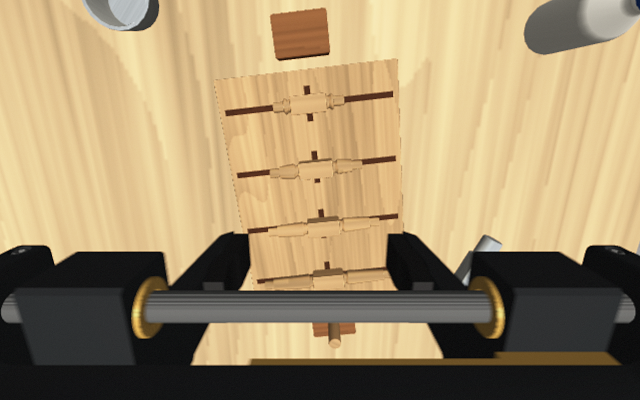

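View pics/s9.png

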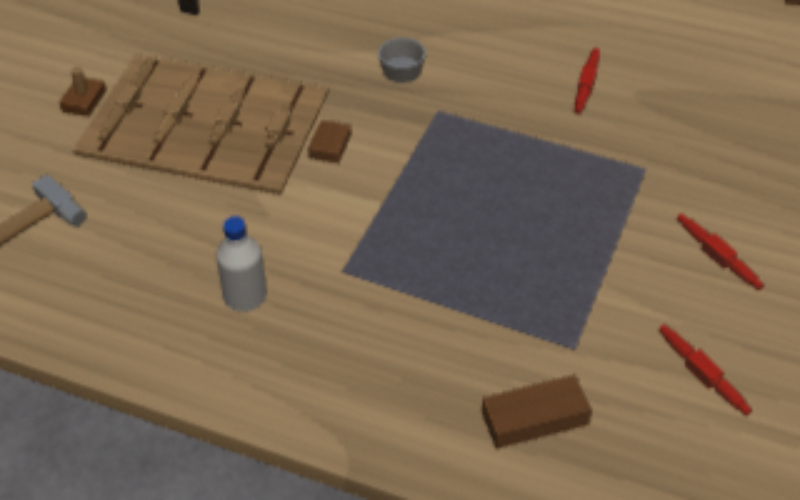

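All four are placed: 80 at (308,102), 110 at (316,168), 140 at (323,226) and 170 at (328,274) next to the post. The bottle is standing and the reds are untouched. The 170's mask is cut by the gripper bar, so I'll take one clearer look at it.

{"api": "drive_tool", "payload": {
  "targets": [
    {"offset": [0,0,0.05],"spin": 0},
    {"offset": [0,0,0.1],"spin": 0},
    {"offset": [0,0,0.11],"spin": 0},
    {"offset": [0,0,0.11],"spin": 0},
    {"offset": [0,0,0.11],"spin": 0}
  ]
}}

```text
time_s: 27.9
eef_pos: [0.5148, -0.2969, 0.2555]
tool_rot: [-167.5, 90.0, 102.5]
ft_force: [-0.4, -0.2, 0.2]
grip_width: 0.0884
```

Run:
```python
from h import *
robot.grab_frame("wrist");robot.grab_frame("wrist")
im,o=spindles("wrist",.022)
for x in o:print(x)
C=cam("wrist")
for m in robot.trace("wrist","mark1"):
    v,u=np.nonzero(m["pixels"])
    if len(v)>20:print(np.round(m["box"]),round(m["score"],2),*[np.round(q,4) for q in line(proj(C,np.c_[u,v],.012))])
cv2.imwrite("pics/w10.png",cv2.resize(im[60:280,200:440],None,fx=2.5,fy=2.5,interpolation=cv2.INTER_CUBIC)[...,::-1])
```

```text
([0.5113, -0.1887], np.float64(5.9), np.float64(0.11), np.float64(0.021), 0.87, [264.0, 58.0, 102.0, 27.0])
([0.5202, -0.2636], np.float64(6.1), np.float64(0.141), np.float64(0.023), 0.87, [266.0, 129.0, 116.0, 21.0])
([0.5271, -0.3385], np.float64(5.8), np.float64(0.173), np.float64(0.026), 0.82, [259.0, 187.0, 138.0, 24.0])
([0.4929, -0.1228], np.float64(179.2), np.float64(0.059), np.float64(0.008), 0.75, [266.0, 0.0, 62.0, 10.0])
[242. 122. 162.  34.] 0.79 [ 0.5191 -0.2617] 5.9983 0.1967 0.0385
[217.   0.  97.  17.] 0.78 [ 0.4566 -0.1239] 176.7435 0.1031 0.0136
[231.  53. 173.  35.] 0.59 [ 0.5108 -0.189 ] 6.206 0.1926 0.0394
[250. 182. 153.  35.] 0.44 [ 0.5257 -0.3338] 6.9414 0.1949 0.0391
```

View pics/w10.png

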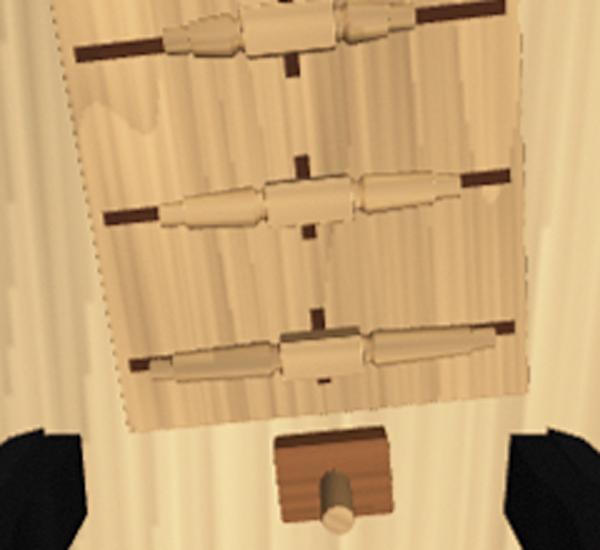

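The crop shows the 170 centred on its cross at (322,355) with stroke showing at both ends, and the 140 and 110 also centred. The tool is clear of everything, so I'm handing in.

```bash
python3 -c "
from plant import robot
print(robot.sign_off())"
```

```text
the job is handed in; nothing more can be done
None
```

All four spindles are on the layout board, one per cross: the 170 mm next to the post block, then 140, 110 and 80. I handed the job in at about 28 s of the 96 s allowed, with the arm clear of everything.

- **Position:** in the last wrist views each spindle's middle was within about 1 mm of its cross. The cross positions were measured before placing.
- **Angle:** they measured 5.8–6.1° against the long strokes' 6.2°.
- **Surroundings:** the scene picture showed the glue bottle standing and the red look-alikes untouched.
- **Checks that disagreed:**
  - An earlier wrist view put the 170 about 2 mm off because the gripper partly hid it; a clearer view then gave under 0.5 mm.
  - The scene camera differed from the wrist camera by up to about 3 mm, and up to 2° in angle. Its final view missed the 80, so only the wrist camera checked that spindle's final position.

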